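# Close up the border tiles in the painting jig

### The arm

A 6-joint arm with a two-finger parallel gripper is mounted at the origin on the work surface. World frame = base frame: x ahead of the robot, y to its left, z up, the work surface at z = 0. Lengths are in mm, angles in rad, forces in N, time in s.
With the tool pointing down it reaches from about 325 to 900 mm from the base axis. Payload 6.1 kg.
Tool frame: the origin (TCP) lies at the very end of the fingers, on their centre line; the grasp point (between the pads) lies 19 mm behind it; z points along the fingers, y is the line along which they close (so a half turn about z gives the same grasp; the last joint's range is limited). The gripper opens to 85 mm and grips with 20 to 120 N. Pads are 22 mm wide; open, the fingers measure 114 mm over their backs; the gripper's body (76 mm by 85 mm) begins 54 mm behind the grasp point. The pads swing forward as they close: fully open they stand 13 mm farther back than shut.
Start: joints at [-1.284, 0.22, 1.526, -0, 1.395, -0.126], TCP at [250.727, -572.496, 231.3] pointing down, gripper open.
Joint ranges: [-2.98, 2.98], [-0.91, 2.08], [0.09, 2.57], [-1.24, 4.39], [0.2, 2.65], [-2.68, 2.68]. Speed limits (rad/s): [2.57, 2.57, 3.01, 3.14, 3.14, 3.14].

### API

Orientations are given as a unit quaternion [x, y, z, w].
In Python, from plant import r, eyes gives the robot as it stands. The module is installed in compiled form; this text tells all that it offers.
- The arm moves only by the tool carry_out, never from a script. Its argument "moves" is a list of rows, each a list of 3 entries, a list of its own where there are three numbers: the closure, from 0 (fully open) to 1 (shut), then the shift along the tool's x, y, z in cm, then the turn about the tool's z in degrees. A call has 1 to 10 rows; each row shifts and turns the commanded pose from where the row before left it, along the tool's axes as they then stand; what a row does not reach is not made up. A row lasts 1/10 s, in which the tool goes at most 50 mm and 8.59 degrees, less where a joint would pass 70% of its speed; a pose out of reach is approached as far as the arm can. A call is refused whole if a number of a shift passes 5 or a number of a turn 8.59, either way. A call with a gripper value outside its range is refused whole. The fingers move at their own pace and stop on an object; "grip_force" is the grip in N (left out, the last holds). Time passes only in rows, so rows that do not move let the fingers close. It gives the time, the measured TCP pose, the force, the opening and the grip force at its end, in the units of the state.
- r.observe(): the state, without advancing time (a new reading comes with each control period).
- eyes.read_camera(name): name is "scene" or "top" or "wrist"; returns a dict with "img" (420x560x3 uint8, red, green, blue), "vfov" (degrees; the focal length in pixels is half the picture's height over the tangent of half this angle, whatever the lens; pixels are square), "cx", "cy" (the principal point, pixels), "D" ([k1, k2, p1, p2, k3] as OpenCV has them; the pictures are not rectified), "R" (3x3) and "t" (3): a world point X has camera coordinates R X + t. Camera axes: x right, y down, z forward; pixel columns grow to the right and rows downward; lengths in mm; the calibration is good to about 2 mm. A picture is of the moment at which its call begins. There is no depth.
- r.close_job(): hands the job in; it is judged then, once.
The state is a dict: "time": time; "qpos": joint angles; "joint_velocities": joint speeds; "tau": joint torques, N m; "eef_pos": TCP position; "ee_rot": TCP orientation; "ft_force": force on the tool from outside, world axes, zero at the start; "ft_torque": the same for the moment, N m; "width": opening from 0.0 (shut) to 1.0 (fully open); "grip_force": force on a finger pad.
Only numpy, scipy, OpenCV 4.12 (cv2) and the standard library are available. Lean on these libraries where they do the work, as an engineer would, in place of code of your own. Each camera call takes 0.05 s, during which the arm holds its last target. There are 200 camera calls.

### The job

The five border tiles lying in a row in the wooden painting jig are to be made ready for banding. Push the whole row along the channel together, from its tail, until the first tile is fully home against the end stop with no gaps in the row; then push the knob of the turn-button round until its bar lies fully across the channel behind the last tile. Only push with the fingertips: don't lift any tile or let the row come apart, and leave the other things on the bench where they are.

Things in the scene. Friction and masses are not known exactly. Their poses are not given: they have to be found in the camera images.
- jig: Wooden tile-painting jig fixed to the bench: board 116 (x) x 430 (y) x 15 mm thick. Origin: centre of its underside. Its y axis runs along the rail; the end stop is at the -y end, so the row is pushed to -y. Two full-length fences, 16 mm wide, 10 mm high above the board, centred on x = +34.5 and -34.5 mm, leave a channel 53 mm wide, open at the +y end
- jig_stop (a point): point on the face of the end stop (a block 22 mm high above the board, its face at the jig's y = -190 mm), on the channel's centre line, 24 mm above the bench. With the row fully home the free face of the last tile is 250 mm from this face
- tile1_mid (a point): centre (half-way up) of the first tile of the row, the one nearest the end stop: plain terracotta tile, 50 x 50 x 18 mm, about 85 g, lying flat in the channel (its underside 15 mm above the bench, its top 8 mm higher than the fences)
- tile2_mid (a point): centre of tile 2 of the row, the same size, touching tile 1
- tile3_mid (a point): centre of tile 3 of the row, the same size, touching tile 2
- tile4_mid (a point): centre of tile 4 of the row, the same size, touching tile 3
- tile5_mid (a point): centre of the last tile of the row, the same size, touching tile 4; its far face, away from the stop, is the one to push. The five tiles slide by friction only, about 2 to 5 N for the whole row
- button (a joint): angle of the turn-button, a flat wooden bar (16 mm wide, 10 mm thick, 76 mm overall) on the -x fence. 0: along the fence, pointing to the jig's +y; pi/2 (its limit): to +x, straight across the channel, 2.5 mm clear of a row that is fully home; negative: swung outward (starts at -1.0 to -0.4). Needs under 1 N at the knob; stays where it is left
- button_pivot (a point): the turn-button's pivot, at the top of the fence (25 mm above the bench), 34.5 mm to the jig's -x and 70.5 mm to its +y
- button_knob (a point): centre of the round wooden knob standing up from the bar 58 mm from the pivot: 14 mm in diameter and 26 mm tall, from 35.5 to 61.5 mm above the bench (the bar's top is at 35.5 mm)
- spare: a spare tile lying on the bench near the jig, 50 x 50 x 18 mm, not part of the row, to be left alone; origin at the centre of its underside
- prop: a short tubular white kiln prop, 40 mm across and 45 mm tall, to be left alone; origin at the centre of its foot
- prop2: a taller tubular white kiln prop, 40 mm across and 60 mm tall, to be left alone; origin at the centre of its foot
- brush: a brush 170 mm long lying on the bench beyond the jig, to be left alone; its length is along its x axis
- dish: a small terracotta dish, 76 mm across and 32 mm tall, to be left alone; origin at the centre of its foot
- glaze: a closed jar of glaze, 54 mm across and 55 mm tall, to be left alone; origin at the centre of its foot
- rib: a round wooden throwing rib, 72 mm across and 7 mm thick, lying flat, to be left alone; origin at the centre of its underside

How it is judged (in metres and radians):
On the way, in this order (a step that is already met when the one before it is completed fails the run):
1. the row is pushed home against the end stop, with the turn-button still open (y of tile1_mid in the frame of jig below -0.162 m and y of tile5_mid in the frame of jig below 0.041 m and value of joint button below 0.8 rad), for 0.2 s.
2. the turn-button is swung across behind the row (y of tile1_mid in the frame of jig below -0.162 m and y of tile5_mid in the frame of jig below 0.041 m and value of joint button above 1.42 rad), for 0.2 s.
At the end, for the whole second after the job is handed in: The first tile is within 3 mm of the end stop and the last within about 6 mm of where a tight row ends, all five tiles flat in the channel, and the turn-button within about 8 degrees of straight across the channel behind them (all of step 2 and z of each of tile1_mid, tile2_mid, tile3_mid, tile4_mid, tile5_mid in the frame of jig below 0.028 m and x of tile1_mid in the frame of jig between -0.004 and 0.004 m and x of tile2_mid in the frame of jig between -0.004 and 0.004 m and x of tile3_mid in the frame of jig between -0.004 and 0.004 m and x of tile4_mid in the frame of jig between -0.004 and 0.004 m and x of tile5_mid in the frame of jig between -0.004 and 0.004 m); the robot touches nothing.
It fails at once if a tile of the row is lifted (10 mm or more) or tipped (z of any of tile1_mid, tile2_mid, tile3_mid, tile4_mid, tile5_mid in the frame of jig above 0.034 m or angle between any of tile1_mid, tile2_mid, tile3_mid, tile4_mid, tile5_mid's own z axis and vertical above 0.3 rad).
It fails at once if the row comes apart: a gap of more than 12 mm between neighbours (distance between tile1_mid and tile2_mid above 0.062 m or distance between tile2_mid and tile3_mid above 0.062 m or distance between tile3_mid and tile4_mid above 0.062 m or distance between tile4_mid and tile5_mid above 0.062 m).
It fails at once if another thing on the bench is moved by more than 15 mm (distance of any of spare, prop, prop2, brush, dish, glaze, rib from where it was at the start of the episode above 0.015 m).
It also fails if it takes over 54 s, if anything falls off the work surface, if the arm or the gripper's body presses on something with over 40 N, if the wrist force passes 120 N, or if a joint passes its speed limit or range.

## Working session

There is one attempt and no reset: what is moved stays moved. The work goes in short steps, Python scripts to look and compute and a tool call to move; the robot and the scene stay as the last step left them, time stands still between calls to the robot, and variables do not carry over. Pictures are saved under pics/ and viewed, at most 10 in all, crops included, and the job is handed in when it is done.

Besides the shell and the picture viewer there is one more tool, called after "Call:" as name([rows], argument=value, ...), one row to a line, values as JSON. carry_out: Moves the arm, as the interface text tells. Its arguments: {"type":"object","properties":{"moves":{"type":"array"},"grip_force":{"type":"number"}},"required":["moves"]}

```bash
mkdir -p pics
cat > h.py <<'E'
import numpy as np, cv2
from plant import r, eyes
def K(c):
    f=210/np.tan(np.radians(c["vfov"])/2); return np.array([[f,0,c["cx"]],[0,f,c["cy"]],[0,0,1.]])
def ray(c,uv,z):
    uv=np.array(uv,float).reshape(-1,1,2)
    n=cv2.undistortPoints(uv,K(c),np.array(c["D"],float)).reshape(-1,2)
    R=np.array(c["R"]);o=-R.T@np.array(c["t"])
    d=np.c_[n,np.ones(len(n))]@R
    return o+d*((z-o[2])/d[:,2])[:,None]
def proj(c,X):
    return cv2.projectPoints(np.array(X,float).reshape(-1,3),cv2.Rodrigues(np.array(c["R"]))[0],np.array(c["t"],float),K(c),np.array(c["D"],float))[0].reshape(-1,2)
def save(n,img): cv2.imwrite("pics/"+n,cv2.cvtColor(img,cv2.COLOR_RGB2BGR))
E
python3 - <<'E'
from h import *
import pickle
for n in("scene","top"):
    c=eyes.read_camera(n);save(n+".png",c["img"]);pickle.dump(c,open(n+".pkl","wb"))
print(r.observe())
E
```

```text
{'time': 0.1, 'qpos': array([-1.28409983e+00,  2.21139360e-01,  1.52752525e+00, -4.00589637e-06,
        1.39469866e+00, -1.26095147e-01]), 'joint_velocities': array([-0.00161518, -0.00182679, -0.00328108,  0.00168988, -0.00040173,
       -0.00070327]), 'tau': array([ 3.19342353e-04, -4.98239958e+01, -3.90548301e+01, -2.08899905e-04,
        5.72118108e-03,  1.12856438e-05]), 'eef_pos': array([ 250.56954659, -571.96589378,  230.29842684]), 'ee_rot': array([ 9.78775431e-01,  2.04933822e-01, -7.29796925e-05, -8.82296200e-04]), 'ft_force': array([ 0.44600816, -0.6708718 , -0.2099553 ]), 'ft_torque': array([-0.01365053,  0.02459802,  0.05083504]), 'grip_force': 0.0, 'width': 0.9959180030685624}
```

View pics/top.png

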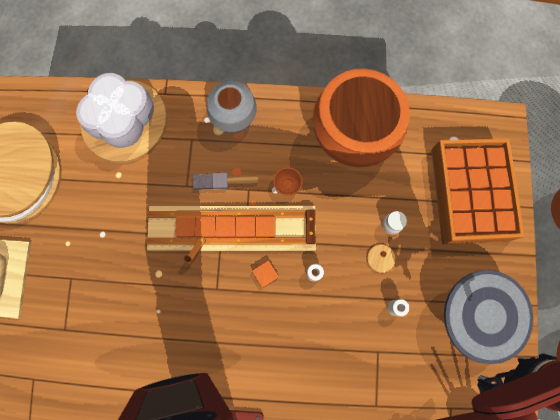

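View pics/scene.png

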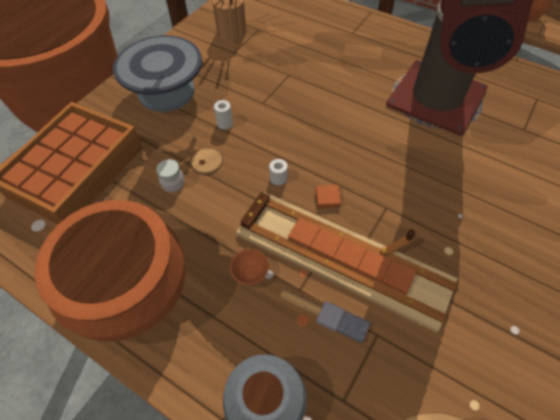

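The top view shows the jig at u 148–315, v 206–250, with the stop at the right (u≈310). The row spans u 176–275 and the knob is near (188,258), swung outward. The scene view agrees. Next I'll measure, with an enlarged crop.

Run:
```python
from h import *
import pickle
c=pickle.load(open("top.pkl","rb"))
print(ray(c,[(148,228),(310,228)],15).round(1).tolist())
save("crop.png",cv2.resize(c["img"][190:290,140:330],None,fx=4.2,fy=4.2,interpolation=cv2.INTER_CUBIC))
s=pickle.load(open("scene.pkl","rb"))
save("crop2.png",cv2.resize(s["img"][175:335,230:470],None,fx=3.3,fy=3.3,interpolation=cv2.INTER_CUBIC))
for k in (c,s):
    R=np.array(k["R"]);print((-R.T@np.array(k["t"])).round(),R[2].round(2))
```

```text
[[534.0, 220.4, 15.0], [559.4, -193.4, 15.0]]
[ 351. -118. 1147.] [ 0.2   0.01 -0.98]
[935. 115. 756.] [-0.45 -0.3  -0.84]
```

View pics/crop.png

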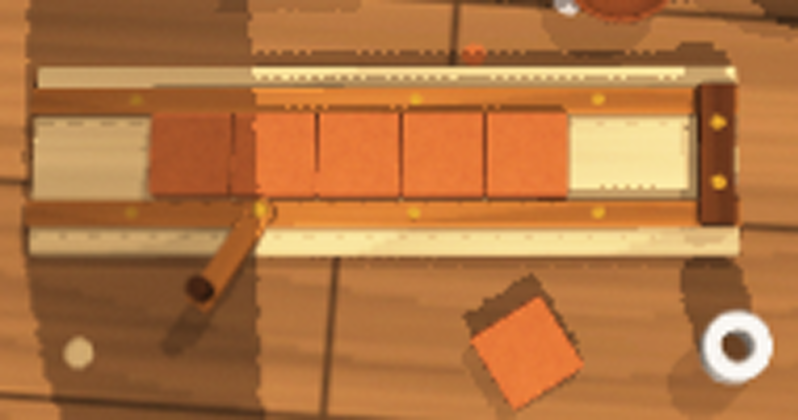

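View pics/crop2.png

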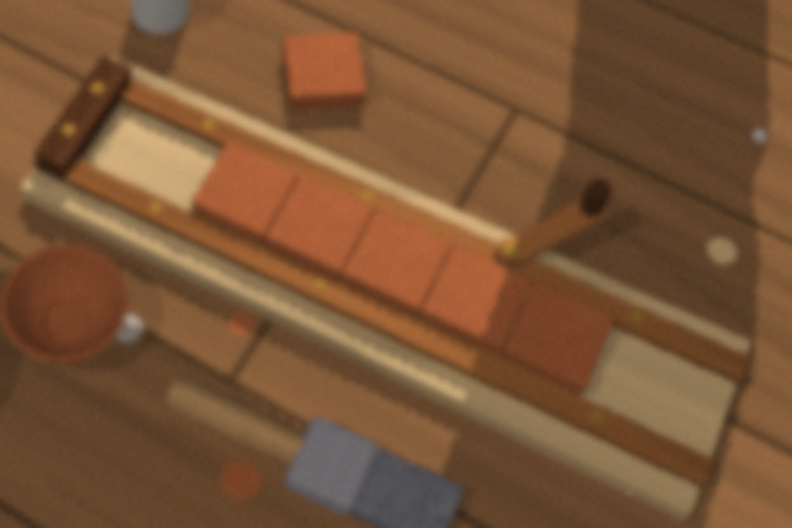

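Crop readings: the row's corners are (148,113), (148,195), (568,113) and (568,195). The stop's top edge is u≈697, the pivot screw is (262,210) and the knob top is (200,288). The button bar points outward, at about -0.5 rad or more.

Run:
```python
from h import *
import pickle
c=pickle.load(open("top.pkl","rb")); s=pickle.load(open("scene.pkl","rb"))
q=lambda p:np.array(p)/4.2+[140,190]-0.38
p=lambda P,z:ray(c,[q(x) for x in P],z)
T=p([(148,113),(148,195),(568,113),(568,195)],33);print("tile",T.round(1).tolist())
S=p([(697,85),(697,225)],37);print("stop",S.round(1).tolist())
pv=p([(262,211)],36)[0];kn=p([(200,288)],61.5)[0];print("pivot",pv.round(1),"knob",kn.round(1),np.linalg.norm((pv-kn)[:2]))
print("fence ends",p([(25,202),(695,202),(25,112),(700,112)],25).round(1).tolist())
q2=lambda P,z:ray(s,[np.array(x)/3.3+[230,175]-.35 for x in P],z)
print("scene tiles",q2([(613,320),(583,390),(228,142),(196,196)],33).round(1).tolist(),"knob",q2([(597,190)],61.5).round(1),"pivot",q2([(509,245)],36).round(1))
d=T[0]+T[1]-T[2]-T[3];d=d[:2]/np.linalg.norm(d[:2]);print("d",d,"len",np.linalg.norm((T[0]+T[1]-T[2]-T[3])/2))
x=np.array([d[1],-d[0]])
k=kn[:2]-pv[:2];print("button angle",np.arctan2(k@x,k@d))
print("gap",((T[2]+T[3])/2-(S[0]+S[1])/2)[:2]@d)
from scipy.spatial.transform import Rotation as Ro
print(Ro.from_quat(r.observe()["ee_rot"]).as_matrix().round(3))
```

```text
tile [[564.6, 149.6, 33.0], [514.9, 144.4, 33.0], [580.0, -102.6, 33.0], [530.4, -105.7, 33.0]]
stop [[601.0, -178.7, 37.0], [516.5, -182.7, 37.0]]
pivot [509.2  74.6  36. ] knob [458.7 102.   61.5] 57.434735949923706
fence ends [[507.1, 220.8, 25.0], [532.1, -181.6, 25.0], [562.2, 227.3, 25.0], [587.1, -181.9, 25.0]]
scene tiles [[520.6, 145.6, 33.0], [569.2, 147.9, 33.0], [533.8, -103.0, 33.0], [577.1, -99.5, 33.0]] knob [[464.5 104.5  61.5]] pivot [[509.5  74.9  36. ]]
d [-0.06138641  0.99811408] len 251.62865500934967
button angle -1.0133480555046226
gap 76.63312233137444
[[ 0.916  0.401 -0.001]
 [ 0.401 -0.916  0.002]
 [ 0.    -0.002 -1.   ]]
```

The measurements are consistent: row length 251.6 mm, pivot-to-knob 57.4 mm, and both views agree. The jig yaw is about 3.5° and about 73–77 mm of push is needed. First I turn the tool in line with the jig and shut the fingers.

Call:
carry_out([
  [1,[0,0,0],-7.8],
  [1,[0,0,0],-7.8],
  [1,[0,0,0],-7.8],
  [1,[0,0,0],-7.8],
  [1,[0,0,0],-7.8],
  [1,[0,0,0],-7.8],
  [1,[0,0,0],-7.8],
  [1,[0,0,0],-7.8],
  [1,[0,0,0],-7.5],
  [1,[0,0,0],0],
], grip_force=40)

```text
time: 1.1
eef_pos: [250.6, -572.2, 230.7]
ee_rot: [0.684, 0.729, 0.0, -0.0]
ft_force: [-0.4, -0.8, -0.5]
width: 0.002
grip_force: 0.0
```

Call:
carry_out([
  [1,[3.7,1.67,0],0],
  [1,[3.7,1.67,0],0],
  [1,[3.7,1.67,0],0],
  [1,[3.7,1.67,0],0],
  [1,[3.7,1.67,0],0],
  [1,[3.7,1.67,0],0],
  [1,[3.7,1.67,0],0],
  [1,[3.7,1.67,0],0],
  [1,[3.7,1.67,0],0],
  [1,[3.7,1.67,0],0],
])

```text
time: 2.1
eef_pos: [394.7, -191.2, 231.3]
ee_rot: [0.686, 0.727, 0.0, 0.0]
ft_force: [0.7, 0.6, -0.6]
width: -0.004
grip_force: 0.0
```

Call:
carry_out([
  [1,[3.7,1.67,0],0],
  [1,[3.7,1.67,0],0],
  [1,[3.7,1.67,0],0],
  [1,[3.7,1.67,0],0],
  [1,[3.7,1.67,0],0],
  [1,[3.7,1.67,0],0],
  [1,[3.7,1.67,0],0],
  [1,[3.7,1.67,0],0],
  [1,[3.7,1.67,0],0],
  [1,[3.7,1.67,0],0],
])

```text
time: 3.1
eef_pos: [538.4, 188.5, 231.1]
ee_rot: [0.686, 0.727, -0.0, -0.0]
ft_force: [0.9, -1.2, 1.0]
width: 0.002
grip_force: 0.0
```

Above the tail. One close look from the wrist.

Run:
```python
from h import *
import pickle
c=eyes.read_camera("wrist");save("w1.png",c["img"]);pickle.dump(c,open("w1.pkl","wb"))
print(r.observe()["eef_pos"])
d=np.array([-.0614,.998,0]);t=np.array([540,147,33.]);x=np.array([.998,.0614,0])
print("pred tail",proj(c,[t+25*x,t-25*x]).round(), "pivot,knob",proj(c,[[509.2,74.6,36],[460,102.5,61.5]]).round())
```

```text
[539.55757921 193.50892979 230.89865978]
pred tail [[300. 217.]
 [255. 218.]] pivot,knob [[248. 276.]
 [200. 261.]]
```

View pics/w1.png

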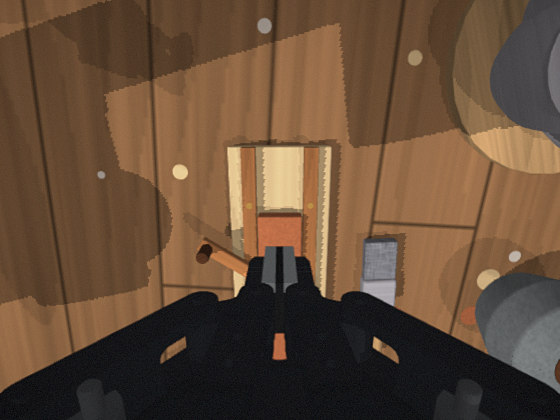

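The tail edge is at v≈214 (u 258–301), against a prediction of 217, so it's about 3 mm farther off. The knob is at (204,254), about 5 mm farther off than predicted. The channel is clear, so I descend.

Call:
carry_out([
  [1,[0,-0.2,4],0],
  [1,[0,0,4],0],
  [1,[0,0,4],0],
  [1,[0,0,3],0],
  [1,[0,0,2.5],0],
  [1,[0,0,2],0],
  [1,[0,0,1],0],
  [1,[0,0,0.5],0],
  [1,[0,0,0],0],
])

```text
time: 4.05
eef_pos: [536.2, 186.6, 21.2]
ee_rot: [0.685, 0.728, -0.0, -0.0]
ft_force: [-0.5, -0.1, 0.1]
width: -0.001
grip_force: 0.0
```

Call:
carry_out([
  [1,[-0.8,0,0],0],
  [1,[-0.8,0,0],0],
  [1,[-0.7,0,0],0],
  [1,[-0.4,0,0],0],
  [1,[-0.3,0,0],0],
  [1,[-0.3,0,0],0],
  [1,[-0.3,0,0],0],
  [1,[-0.3,0,0],0],
])

```text
time: 4.85
eef_pos: [539.1, 148.1, 21.8]
ee_rot: [0.685, 0.729, 0.001, 0.0]
ft_force: [-0.2, 5.0, 4.0]
width: -0.003
grip_force: 2.3
```

Contact made, about 5 N. I'll push on gently and watch for the stop.

Call:
carry_out([
  [1,[-0.5,0,0],0],
  [1,[-0.5,0,0],0],
  [1,[-0.5,0,0],0],
  [1,[-0.5,0,0],0],
  [1,[-0.5,0,0],0],
  [1,[-0.5,0,0],0],
  [1,[-0.5,0,0],0],
  [1,[-0.5,0,0],0],
  [1,[-0.4,0,0],0],
  [1,[-0.3,0,0],0],
])

```text
time: 5.85
eef_pos: [541.6, 100.4, 21.3]
ee_rot: [0.685, 0.729, -0.0, -0.0]
ft_force: [-0.3, 4.8, 3.2]
width: 0.002
grip_force: 2.3
```

Run:
```python
from h import *
c=eyes.read_camera("top");im=c["img"]
save("t2.png",cv2.resize(im[190:290,140:330],None,fx=4.2,fy=4.2,interpolation=cv2.INTER_CUBIC));print(r.observe()["eef_pos"],r.observe()["ft_force"])
```

```text
[541.54262204  99.98786402  21.19343449] [-0.2911482   3.20479211  1.35122994]
```

View pics/t2.png

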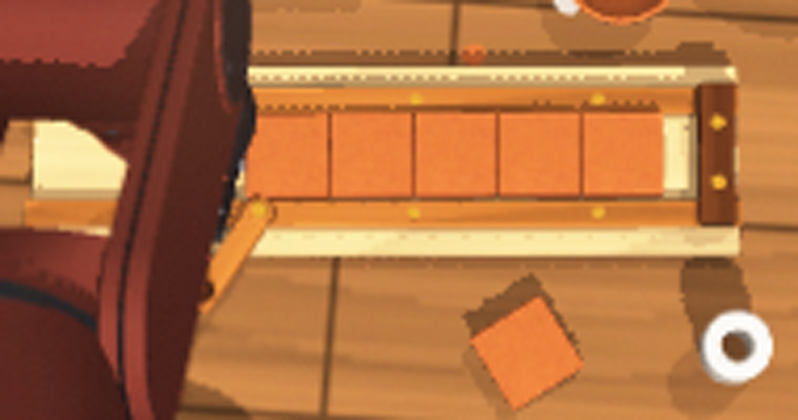

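The row is together. Its front is at crop u=663 and the stop at 697, so about 18–20 mm remain.

Call:
carry_out([
  [1,[-0.4,0,0],0],
  [1,[-0.4,0,0],0],
  [1,[-0.4,0,0],0],
  [1,[-0.2,0,0],0],
  [1,[-0.1,0,0],0],
])

```text
time: 6.4
eef_pos: [542.4, 85.5, 21.2]
ee_rot: [0.685, 0.729, -0.0, -0.0]
ft_force: [-0.5, 3.8, 1.7]
width: 0.001
grip_force: 1.9
```

Call:
carry_out([
  [1,[-0.1,0,0],0],
  [1,[-0.1,0,0],0],
  [1,[0,0,0],0],
])

```text
time: 6.7
eef_pos: [542.5, 83.7, 21.2]
ee_rot: [0.685, 0.729, -0.0, 0.0]
ft_force: [-0.3, 2.5, 1.2]
width: -0.0
grip_force: 1.3
```

Call:
carry_out([
  [1,[-0.1,0,0],0],
  [1,[-0.1,0,0],0],
  [1,[0,0,0],0],
])

```text
time: 7.0
eef_pos: [542.6, 81.7, 21.2]
ee_rot: [0.685, 0.729, -0.0, -0.0]
ft_force: [-0.6, 1.9, 0.4]
width: 0.001
grip_force: 1.3
```

Call:
carry_out([
  [1,[-0.1,0,0],0],
  [1,[-0.1,0,0],0],
  [1,[0,0,0],0],
])

```text
time: 7.3
eef_pos: [542.8, 79.7, 21.2]
ee_rot: [0.685, 0.729, -0.0, -0.0]
ft_force: [-0.2, 2.3, 0.2]
width: 0.0
grip_force: 1.1
```

Call:
carry_out([
  [1,[-0.1,0,0],0],
  [1,[-0.1,0,0],0],
  [1,[0,0,0],0],
])

```text
time: 7.6
eef_pos: [542.8, 79.4, 21.2]
ee_rot: [0.685, 0.729, 0.001, -0.001]
ft_force: [-0.1, 9.7, 0.2]
width: -0.002
grip_force: 4.9
```

The force rises and the motion stops, so the row is at the stop. I'll seat it with a bit more load, hold, then retreat and lift.

Call:
carry_out([
  [1,[-0.1,0,0],0],
  [1,[-0.1,0,0],0],
  [1,[0,0,0],0],
  [1,[0,0,0],0],
  [1,[0,0,0],0],
])

```text
time: 8.1
eef_pos: [542.7, 79.3, 21.3]
ee_rot: [0.685, 0.729, 0.002, -0.002]
ft_force: [-1.1, 17.0, 1.6]
width: 0.001
grip_force: 8.6
```

Call:
carry_out([
  [1,[0.5,0,0],0],
  [1,[1.0,0,0],0],
  [1,[1.0,0,0],0],
  [1,[0,0,-3],0],
  [1,[0,0,-3],0],
  [1,[0,0,-3],0],
  [1,[0,0,-3],0],
  [1,[0,0,-3],0],
  [1,[0,0,0],0],
])

```text
time: 9.0
eef_pos: [544.8, 101.1, 176.7]
ee_rot: [0.685, 0.729, 0.003, 0.003]
ft_force: [0.2, -0.3, 0.9]
width: -0.002
grip_force: 0.0
```

Run:
```python
from h import *
c=eyes.read_camera("wrist");s=eyes.read_camera("scene");print(r.observe()["eef_pos"])
save("w3.png",np.hstack([cv2.resize(s["img"][160:310,225:465],(480,300),interpolation=cv2.INTER_CUBIC),cv2.resize(c["img"][120:420,100:420],(320,300))]))
import pickle;pickle.dump((c,s),open("w3.pkl","wb"))
```

```text
[542.06288041 100.94156329 172.02336975]
```

View pics/w3.png

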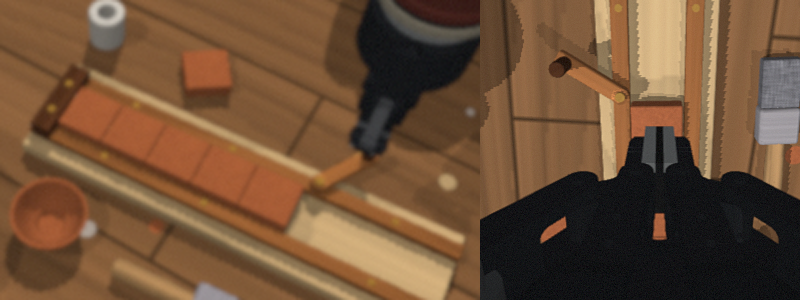

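The row sits against the stop with no gaps. In the full wrist picture the knob top is at (176,187) and the pivot screw at (240,217).

Run:
```python
from h import *
import pickle
c,s=pickle.load(open("w3.pkl","rb"))
k=ray(c,[(176,187)],61.5)[0];p=ray(c,[(240,217)],36)[0];print(k.round(1),p.round(1),np.linalg.norm((k-p)[:2]))
# knob by scene: (371?) pivot
print(ray(s,[(225+319/2,160+184/2)],36).round(1))
```

```text
[462.  108.1  61.5] [512.3  76.9  36. ] 59.13882018251846
[[515.1  78.8  36. ]]
```

The pivot is at about (510.5,76) and the knob at about (462,106). I'll turn the tool so its x is radial, then go behind the knob while still high.

Call:
carry_out([
  [1,[0,0,0],-7.8],
  [1,[0,0,0],-7.8],
  [1,[0,0,0],-7.8],
  [1,[0,0,0],-7.8],
  [1,[0,0,0],-7.8],
  [1,[0,0,0],-7.8],
  [1,[0,0,0],-7.7],
  [1,[0,0,0],0],
])

```text
time: 9.9
eef_pos: [540.3, 100.8, 169.2]
ee_rot: [0.275, 0.962, -0.001, -0.002]
ft_force: [0.2, 0.3, 0.0]
width: -0.003
grip_force: 0.0
```

Call:
carry_out([
  [1,[2.4,-2.6,0],0],
  [1,[2.4,-2.6,0],0],
  [1,[2.4,-2.6,0],0],
  [1,[0,0,0],0],
  [1,[0,0,0],0],
])

```text
time: 10.4
eef_pos: [438.8, 72.7, 170.8]
ee_rot: [0.277, 0.961, -0.0, -0.0]
ft_force: [0.5, 0.4, 0.1]
width: 0.0
grip_force: 0.0
```

Call:
carry_out([
  [1,[0,0,3],0],
  [1,[0,0,3],0],
  [1,[0,0,3],0],
  [1,[0,0,2],0],
  [1,[0,0,1],0],
  [1,[0,0,0.7],0],
  [1,[0,0,0],0],
])

```text
time: 11.1
eef_pos: [439.4, 72.8, 43.9]
ee_rot: [0.275, 0.961, -0.0, -0.0]
ft_force: [0.2, -0.6, -0.3]
width: 0.002
grip_force: 0.0
```

Call:
carry_out([
  [1,[0,0.5,0],0],
  [1,[0,0.5,0],0],
  [1,[0,0.4,0],0],
  [1,[0,0.3,0],0],
  [1,[0,0.3,0],0],
  [1,[0,0,0],0],
])

```text
time: 11.7
eef_pos: [450.0, 90.0, 44.5]
ee_rot: [0.275, 0.961, 0.0, 0.0]
ft_force: [0.4, -0.5, 0.6]
width: 0.005
grip_force: 0.0
```

Run:
```python
from h import *
c=eyes.read_camera("wrist");s=eyes.read_camera("scene");print(r.observe()["eef_pos"],r.observe()["ft_force"])
save("w4.png",np.hstack([cv2.resize(s["img"][160:310,225:465],(480,300),interpolation=cv2.INTER_CUBIC),cv2.resize(c["img"][120:420,100:420],(320,300))]))
```

```text
[449.74358563  89.75332442  44.28788985] [ 0.33592714 -0.00683516 -0.76207868]
```

View pics/w4.png

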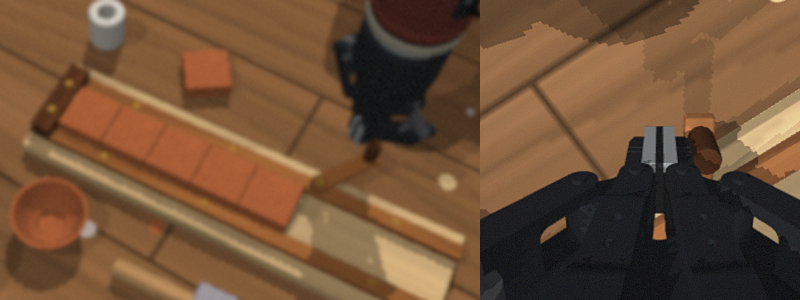

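The knob sits right beside the finger's +y side, well placed radially. I'll drive it round the pivot on the arc.

Call:
carry_out([
  [1,[0.16,0.51,0],5],
  [1,[0.16,0.51,0],5],
  [1,[0.16,0.51,0],5],
  [1,[0.16,0.51,0],5],
  [1,[0.16,0.51,0],5],
  [1,[0.16,0.51,0],5],
  [1,[0.16,0.51,0],5],
  [1,[0.16,0.51,0],5],
  [1,[0.16,0.51,0],5],
  [1,[0.16,0.51,0],5],
])

```text
time: 12.8
eef_pos: [480.6, 131.1, 44.0]
ee_rot: [0.657, 0.754, -0.0, -0.0]
ft_force: [-0.5, 0.2, -0.1]
width: 0.0
grip_force: 0.3
```

Run:
```python
from h import *
o=r.observe();e=o["eef_pos"];q=o["ee_rot"];ps=2*np.arctan2(q[1],q[0])
v=e[:2]-[510.5,76];x=np.array([np.cos(ps),np.sin(ps)]);y=np.array([x[1],-x[0]])
print(e,np.degrees(ps),"tool-frame rel pivot",v@x,v@y,o["ft_force"])
```

```text
[480.62043265 131.11146991  44.03051143] 97.83767889469237 tool-frame rel pivot 58.671228662452165 -22.0850534949428 [-0.53785577  0.17127788 -0.145242  ]
```

Tracking exactly. The next 50° follows.

Call:
carry_out([
  [1,[0.16,0.51,0],5],
  [1,[0.16,0.51,0],5],
  [1,[0.16,0.51,0],5],
  [1,[0.16,0.51,0],5],
  [1,[0.16,0.51,0],5],
  [1,[0.16,0.51,0],5],
  [1,[0.16,0.51,0],5],
  [1,[0.16,0.51,0],5],
  [1,[0.16,0.51,0],5],
  [1,[0.16,0.51,0],5],
])

```text
time: 13.8
eef_pos: [532.6, 133.7, 44.1]
ee_rot: [0.914, 0.405, -0.0, -0.0]
ft_force: [-0.1, 1.2, 1.5]
width: -0.001
grip_force: 0.3
```

Call:
carry_out([
  [1,[0.16,0.51,0],5],
  [1,[0.16,0.51,0],5],
  [1,[0.16,0.51,0],5],
  [1,[0.16,0.51,0],5],
  [1,[0.16,0.51,0],5],
  [1,[0.16,0.51,0],5],
  [1,[0.16,0.51,0],5],
])

```text
time: 14.5
eef_pos: [561.2, 110.1, 44.1]
ee_rot: [0.994, 0.112, -0.0, -0.0]
ft_force: [-0.3, 0.6, -0.9]
width: -0.002
grip_force: 0.3
```

Run:
```python
from h import *
o=r.observe();e=o["eef_pos"];q=o["ee_rot"];ps=2*np.arctan2(q[1],q[0])
v=e[:2]-[510.5,76];x=np.array([np.cos(ps),np.sin(ps)]);y=np.array([x[1],-x[0]])
print(e,np.degrees(ps),"tool-frame rel pivot",v@x,v@y,o["ft_force"])
```

```text
[561.15399505 110.12767379  44.14615878] 12.834147089504192 tool-frame rel pivot 56.96928097191839 -22.02331396965946 [-0.3059989   0.64868315 -0.91425273]
```

About 9° remain. I finish the arc, then creep until the limit is felt.

Call:
carry_out([
  [1,[0.1,0.31,0],3],
  [1,[0.1,0.31,0],3],
  [1,[0.1,0.31,0],3],
  [1,[0,0,0],0],
  [1,[0,0,0],0],
])

```text
time: 15.0
eef_pos: [565.5, 101.5, 44.2]
ee_rot: [0.999, 0.036, -0.0, 0.0]
ft_force: [0.5, 0.2, -0.8]
width: 0.005
grip_force: 0.0
```

Call:
carry_out([
  [1,[0,0.1,0],0],
  [1,[0,0.1,0],0],
  [1,[0,0,0],0],
  [1,[0,0,0],0],
])

```text
time: 15.4
eef_pos: [565.6, 100.6, 44.2]
ee_rot: [0.999, 0.036, -0.0, -0.001]
ft_force: [-0.8, 4.9, -0.0]
width: 0.001
grip_force: 2.7
```

The limit is felt (4.9 N, motion stopped). I'll press 1 mm more, then back off, lift and check.

Call:
carry_out([
  [1,[0,0.1,0],0],
  [1,[0,0,0],0],
  [1,[0,0,0],0],
  [1,[0,-0.5,0],0],
  [1,[0,-1.5,0],0],
  [1,[0,-1,0],0],
  [1,[0,0,-3],0],
  [1,[0,0,-4],0],
  [1,[0,0,-4],0],
  [1,[0,0,-4],0],
])

```text
time: 16.4
eef_pos: [563.4, 129.2, 195.8]
ee_rot: [0.999, 0.036, -0.0, 0.0]
ft_force: [0.3, -0.4, 0.6]
width: -0.001
grip_force: 0.0
```

Call:
carry_out([
  [1,[-3,-4,0],0],
  [1,[-3,-4,0],0],
  [1,[-3,-4,0],0],
  [1,[0,-4,0],0],
  [1,[0,-4,0],0],
  [1,[0,0,0],0],
  [1,[0,0,0],0],
])

```text
time: 17.1
eef_pos: [459.2, 322.9, 194.2]
ee_rot: [0.999, 0.037, -0.0, 0.0]
ft_force: [-0.3, -0.2, -0.1]
width: -0.0
grip_force: 0.0
```

Run:
```python
from h import *
c=eyes.read_camera("top");s=eyes.read_camera("scene")
save("f.png",np.hstack([cv2.resize(s["img"][160:310,225:465],(400,250),interpolation=cv2.INTER_CUBIC),cv2.resize(c["img"][190:290,150:310],(400,250),interpolation=cv2.INTER_CUBIC)]))
```

```text
(no output)
```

View pics/f.png

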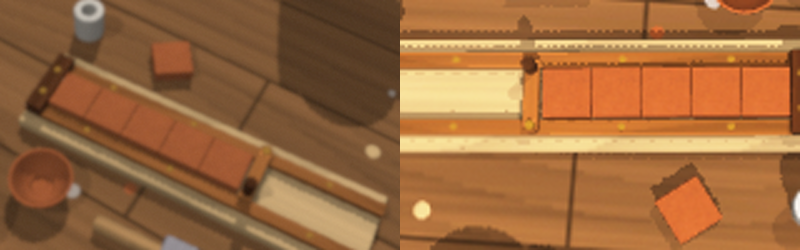

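Both views show the row tight against the stop (top crop u 541–791). The bar lies straight across behind it, with the knob at (530,65) and the pivot at (530,126). I'm handing in.

```bash
python3 -c "
from plant import r
print(r.close_job())"
```

```text
the job is handed in; nothing more can be done
None
```

The row is tight against the end stop and the turn-button lies straight across behind it, as seen in both final camera views; the job is handed in at about 17 s of the 54 s allowed, but no verdict was returned.

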